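# Hang a spray-can bracket on a slotted upright and load it

### The arm

A 6-joint arm with a two-finger parallel gripper is mounted at the origin on the work surface. World frame = base frame: x ahead of the robot, y to its left, z up, the work surface at z = 0. Lengths are in mm, angles in rad, forces in N, time in s.
With the tool pointing down it reaches from about 300 to 775 mm from the base axis. Payload 14.6 kg.
Tool frame: the origin (TCP) lies at the very end of the fingers, on their centre line; the grasp point (between the pads) lies 19 mm behind it; z points along the fingers, y is the line along which they close (so a half turn about z gives the same grasp; the last joint's range is limited). The gripper opens to 94 mm and grips with 3 to 60 N. Pads are 16 mm wide; open, the fingers measure 119 mm over their backs; the gripper's body (75 mm by 177 mm) begins 78 mm behind the grasp point.
Start: joints at [1.143, 0.3, 1.521, -0, 1.321, -0.067], TCP at [194.159, 514.579, 205.446] pointing down, gripper open.
Joint ranges: [-3.03, 3.03], [-0.79, 2.21], [0.23, 2.52], [-1.04, 4.18], [0, 3.07], [-2.55, 2.55]. Speed limits (rad/s): [2.22, 2.22, 2.57, 3.14, 3.14, 3.14].

### API

Orientations are given as [roll, pitch, yaw] about the fixed x, y, z axes, in that order (R = Rz(yaw) Ry(pitch) Rx(roll)).
In Python, from cell import manip, camera, get_calibration gives the robot as it stands. The module is installed in compiled form; this text tells all that it offers.
- The arm moves only by the tool jog_arm, never from a script. Its argument "plan" is one flat list of numbers, 6 for each row, row after row: the shift along the world's x, y, z in m, then the turn, a rotation vector about the world's x, y, z in degrees. A call has 1 to 20 rows; each row is the pose to reach, as a shift and turn from the pose commanded when the call began; what a row does not reach only later rows make up. A row lasts 1/10 s, in which the tool goes at most 50 mm and 8.59 degrees, less where a joint would pass 70% of its speed; a pose out of reach is approached as far as the arm can. A call with a gripper value outside its range is refused whole. "claw" is the finger opening in m, from 0 to 0.094, set as the call begins (left out, the last holds). The fingers move at their own pace and stop on an object; "force" is the grip in N (left out, the last holds). Time passes only in rows, so rows that repeat a pose let the fingers close. It gives the time, the measured TCP pose, the force, the opening and the grip force at its end, in the units of the state.
- manip.read_state(): the state, without advancing time (a new reading comes with each control period).
- camera(name): name is "scene" or "top" or "wrist"; returns (picture, depth): 384x512x3 uint8, red, green, blue; 384x512 float32, mm along the optical axis (not along the pixel's ray), 0 where there is no reading.
- get_calibration(name): a dict with "fx", "fy", "cx", "cy" (pixels), "origin" and "attitude" of the camera in the world. Camera axes: x right, y down, z forward; pixel columns grow to the right and rows downward; lengths in mm; the calibration is good to about 2 mm. A picture is of the moment at which its call begins: read the wrist's pose just before it. get_calibration takes no time and is no camera call; for the wrist camera it gives the pose at the moment of the call.
- manip.sign_off(): hands the job in; it is judged then, once.
The state is a dict: "clock": time; "joints": joint angles; "qd": joint speeds; "effort": joint torques, N m; "eef_pos": TCP position; "eef_rot": TCP orientation; "wrist_force": force on the tool from outside, world axes, zero at the start; "moment": the same for the moment, N m; "finger_gap": finger opening in mm; "finger_force": force on a finger pad.
Only numpy, scipy, OpenCV 4.12 (cv2) and the standard library are available. Lean on these libraries where they do the work, as an engineer would, in place of code of your own. Each camera call takes 0.05 s, during which the arm holds its last target. There are 200 camera calls.

### The job

Hang the spray-can bracket on the slotted upright: put its two claws through the two upper slots and press it down until it snaps fully home. Then stand the tall slim spray can upright in the bracket's cup and let go. Do not tip the can over, and leave the other things on the bench where they are.

Things in the scene. Friction and masses are not known exactly. Their poses are not given: they have to be found in the camera images.
- upright: Fixed slotted steel upright on a 150 x 120 x 8 mm foot plate: 225 mm tall, a channel 40 mm wide, 32 deep. Origin: plane of the slotted front face, mid-width, bench level. x points into the upright (the face looks to -x; the bracket hangs out on that side), y across, z up. Foot plate x = -45 to 105 mm. Face 6 mm thick; on its middle line three slots 12 mm wide, 38 mm high, 70 mm apart.
- slot_top (a point): Middle of the lower edge of the top slot, on the front face, 165 mm above the bench; the slot reaches to 203 mm.
- slot_mid (a point): Middle of the lower edge of the middle slot, on the front face, 95 mm above the bench; the slot reaches to 133 mm. The lowest slot (25 to 63 mm) stays empty.
- snap (a point): Front of the sprung roller (10 mm diameter, 18 mm wide, 68 mm above the bench), 3 mm out of the front face. The foot of the bracket snaps down past it over the last 11 mm of its stroke, giving way hardest at the start; its own weight is not enough: push the bracket down with about 12 to 20 N.
- home (a point): Point on the upright's front face, mid-width, 60 mm above the bench. With the bracket fully home, its origin lies here and its axes are parallel to the upright's. To enter the slots, hold the bracket 18 to 28 mm (best 23) above this height, move it along +x until its rear face meets the upright's face, then press straight down until the necks rest on the slots' lower edges.
- bracket: Loose dark steel bracket, about 190 mm long, 125 tall, 0.24 kg, standing on its cup and on the foot of its back plate. Origin: bottom edge of the back plate, on its flat rear face, mid-width. x points the way the claws point, z up; the cup is on the -x side. Back plate x = -14 to 0 mm, 20 mm wide, 125 tall, with two claws (necks at z = 35 to 45 and 105 to 115 mm).
- claw_top (a point): Underside of the upper claw's neck at its tip, mid-thickness (x = 16, z = 105 mm of the bracket). The claw is 7 mm thick in y; a tooth 8.5 mm long in x (x = 7.5 to 16) turns down 18 mm below this point and drops in behind the upright's face.
- claw_low (a point): The same point of the lower claw (x = 16, z = 35 mm of the bracket); same shape.
- bar (a point): Middle of the top edge of the bracket's bar, the place to grasp: a level flat bar 10 mm thick in the bracket's y, 22 mm high (z = 103 to 125 mm of the bracket), along x from the back plate (x = -14) to the cup's strut (x = -93 mm), free on both sides and underneath. This point: x = -55, z = 125 mm of the bracket.
- cup (a point): Centre of the inner floor of the bracket's round cup (x = -130, z = 5 mm of the bracket). The cup is 70 mm wide inside, 76 outside, its rim 50 mm above this floor. A strut 20 mm wide joins it to the bar on the upright's side and stands as tall as the bar, 31 to 37 mm from the cup's axis.
- can: Tall slim white spray can with a black cap, 52 mm diameter, 150 mm tall, about 0.25 kg; the straight body ends 108 mm up, the cap is 40 mm in diameter from 116 to 150 mm. Origin: centre of its underside, z up. It may stand at either of two places, exchanged with the tin.
- tin: Bystander: short wide white tin with a steel lid, 66 mm diameter, 93 mm tall; origin at the centre of its underside.
- wrench: Bystander: steel spanner 180 mm long, lying on the bench.
- screwdriver: Bystander: screwdriver 200 mm long, lying on the bench.
- carton: Bystander: cardboard carton 110 x 80 x 60 mm; origin at the centre of its underside.
- tape: Bystander: roll of tape lying flat, 100 mm outside diameter, 25 mm high.
- jar: Bystander: grey plastic jar with a black lid, 64 mm diameter, 90 mm tall.

How it is judged (in metres and radians):
On the way, in this order (a step that is already met when the one before it is completed fails the run):
1. the bracket hangs in the upright, both claws hooked, pressed fully home (horizontal distance between bracket and home below 0.007 m and z of bracket in the frame of home between -0.0035 and 0.0035 m and angle between the x axis of bracket and the x axis of upright, either way round below 0.07 rad and angle between bracket's own z axis and vertical below 0.07 rad), for 0.3 s.
2. the spray can stands in the bracket's cup, the bracket still home (all of step 1 and horizontal distance between can and cup below 0.014 m and z of can in the frame of cup between -0.006 and 0.006 m and angle between can's own z axis and vertical below 0.12 rad), for 0.2 s.
At the end, for the whole second after the job is handed in: The bracket is home in the two upper slots (within 7 mm sideways, 3.5 mm in height, 4 degrees), and the spray can stands on the cup's floor (within 6 mm in height, 14 mm of the cup's middle, 7 degrees); both at rest (all of step 2 and linear speed of each of can, bracket below 0.02 m/s); the robot touches nothing.
It fails at once if the spray can is tipped over (more than 40 degrees) (angle between can's own z axis and vertical above 0.7 rad).
It fails at once if a bystander is moved more than 40 mm (distance of any of tin, wrench, screwdriver, carton, tape, jar from where it was at the start of the episode above 0.04 m).
It also fails if it takes over 70 s, if anything falls off the work surface, if the arm or the gripper's body presses on something with over 40 N, if the wrist force passes 120 N, or if a joint passes its speed limit or range.

## Working session

There is one attempt and no reset: what is moved stays moved. The work goes in short steps, Python scripts to look and compute and a tool call to move; the robot and the scene stay as the last step left them, time stands still between calls to the robot, and variables do not carry over. Pictures are saved under pics/ and viewed, at most 10 in all, crops included, and the job is handed in when it is done.

Besides the shell and the picture viewer there is one more tool, called after "Call:" as name(argument=value, ...) on one line, values as JSON. jog_arm: Moves the arm, as the interface text tells. Its arguments: {"type":"object","properties":{"plan":{"type":"array"},"claw":{"type":"number"},"force":{"type":"number"}},"required":["plan"]}

```bash
mkdir -p pics
cat > h.py <<'E'
import numpy as np, cv2
from cell import manip, camera, get_calibration
def shot(n,f=None):
    k=get_calibration(n); im,d=camera(n)
    if f: cv2.imwrite('pics/'+f,im[:,:,::-1])
    np.savez('last_'+n,im=im,d=d); return im,d,k
def cloud(d,k):
    v,u=np.mgrid[:d.shape[0],:d.shape[1]]
    P=np.stack([(u-k['cx'])/k['fx']*d,(v-k['cy'])/k['fy']*d,d],-1)
    A=np.array(k['attitude'])
    if A.shape!=(3,3):
        from scipy.spatial.transform import Rotation as R
        A=R.from_euler('xyz',A).as_matrix()
    W=P@A.T+np.array(k['origin']); W[d==0]=np.nan; return W
E
python3 - <<'E'
from h import *
for n in('scene','top'):
    im,d,k=shot(n,n+'1.png'); print(n,k); W=cloud(d,k); np.save('W_'+n,W); print(np.nanpercentile(W[...,2],[1,30,50,99]))
print(manip.read_state())
E
```

```text
scene {'fx': 454.89859816746883, 'fy': 454.89859816746883, 'cx': 251.8001990650476, 'cy': 195.94132308584034, 'origin': array([1116.29949977, -778.72424126, 1249.41465865]), 'attitude': array([-2.41974639e+00, -2.28915191e-03,  6.24456580e-01])}
[-756.12470421 -135.86370577    1.50084925  537.90169627]
top {'fx': 351.8295293516033, 'fy': 351.8295293516033, 'cx': 255.00703120755531, 'cy': 186.6934108772189, 'origin': array([ 3.66431437e+02, -1.96764923e-02,  1.18382995e+03]), 'attitude': array([-2.97357230e+00,  2.64488933e-03, -1.55199365e+00])}
[-7.56547982e+02 -1.75658092e+00  3.98700481e-01  5.59480873e+02]
{'clock': 0.1, 'joints': array([ 1.14338530e+00,  3.00365443e-01,  1.52152381e+00, -4.02801465e-06,
        1.32067379e+00, -6.66338381e-02]), 'qd': array([-0.00043317, -0.00075195,  0.0003729 , -0.00074723,  0.00186955,
       -0.00044028]), 'effort': array([ 1.89917249e-03, -5.32652020e+01, -3.53277612e+01,  7.10565923e-02,
        2.35790637e-02, -5.79589505e-05]), 'eef_pos': array([194.07626922, 514.3744285 , 204.96850652]), 'eef_rot': array([-3.14062415e+00, -6.07200858e-05,  2.78081643e+00]), 'wrist_force': array([-0.13254979, -0.44857829,  0.8668395 ]), 'moment': array([ 0.07500785, -0.01968722,  0.02104953]), 'finger_force': 0.0, 'finger_gap': 93.8673284879987}
```

View pics/scene1.png

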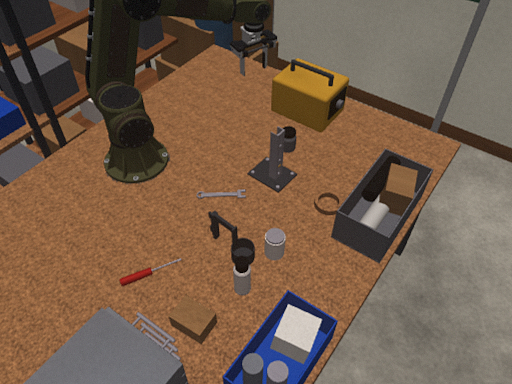

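View pics/top1.png

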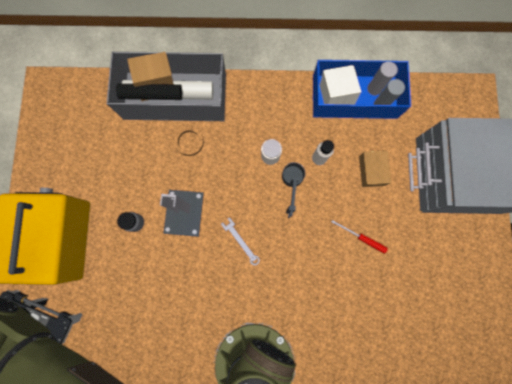

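The scene view shows the bracket at (235,240), the can at (242,278), the tin at (275,244) and the upright at (277,155). In the top view these are the bracket cup at (293,173), its claws near (291,213), the can at (325,150) and the upright at (170,200).

Run:
```python
from h import *
S=np.load('W_scene.npy').reshape(-1,3);T=np.load('W_top.npy').reshape(-1,3)
Wt=np.load('W_top.npy')
def at(u,v): return Wt[v,u].round(0)
for n,(u,v) in dict(cup=(293,173),barend=(291,213),can=(326,147),tin=(271,148),plate=(183,210),up=(168,200)).items(): print(n,at(u,v))
def sel(A,c,r,z0,z1):
    m=(np.hypot(A[:,0]-c[0],A[:,1]-c[1])<r)&(A[:,2]>z0)&(A[:,2]<z1); return A[m]
def rect(P,n):
    if len(P)<5: print(n,len(P));return
    print(n,len(P),P.mean(0).round(1),cv2.minAreaRect(P[:,:2].astype(np.float32)))
for nm,A in(('S',S),('T',T)):
    print(nm)
    up=sel(A,at(183,210),130,5,13); rect(up,'plate')
    rect(sel(A,at(183,210),130,215,235),'uptop')
    rect(sel(A,at(183,210),130,30,215),'upbody')
    b=sel(A,at(293,173)[:2]-np.array([60,0]),100,112,135); rect(b,'bar')
    rect(sel(A,at(326,147),60,142,160),'cantop'); rect(sel(A,at(326,147),60,20,105),'canbody'); rect(sel(A,at(271,148),60,85,100),'tintop')
    rect(sel(A,at(293,173),60,40,62),'cuprim')
```

```text
cup [ 617. -122.    3.]
barend [ 468. -105.  115.]
can [ 668. -207.  151.]
tin [678. -43.  93.]
plate [472. 225. 113.]
up [496. 261. 158.]
S
plate 909 [477.  221.1   8.6] ((473.800048828125, 221.07472229003906), (254.26165771484375, 249.01092529296875), 22.34652328491211)
uptop 78 [491.9 244.2 223.4] ((489.36041259765625, 245.6845703125), (49.572975158691406, 35.9781608581543), 82.43163299560547)
upbody 522 [493.2 237.2 127.3] ((487.91778564453125, 243.65797424316406), (50.36582565307617, 38.33907699584961), 87.55245971679688)
bar 177 [ 523.9 -111.5  124. ] ((517.9984130859375, -111.22947692871094), (23.606632232666016, 114.63327026367188), 83.16639709472656)
cantop 148 [ 674.1 -213.2  151.2] ((673.1567993164062, -212.38308715820312), (34.44317626953125, 41.00236892700195), 36.3531608581543)
canbody 250 [ 684.4 -225.6   63. ] ((681.227783203125, -221.52410888671875), (51.412654876708984, 28.28226661682129), 40.4035530090332)
tintop 265 [679.1 -45.8  94. ] ((678.7570190429688, -45.04413604736328), (61.74013137817383, 61.651611328125), 63.878902435302734)
cuprim 138 [ 601.4 -112.2   51
[... 475 characters left out ...]
862305), 86.69506072998047)
bar 156 [ 520.6 -111.2  123.8] ((519.2778930664062, -110.84893035888672), (18.338417053222656, 114.34558868408203), 84.1893539428711)
cantop 133 [ 672.3 -213.1  149.9] ((672.318603515625, -212.99134826660156), (36.087100982666016, 36.6133918762207), 0.40367528796195984)
canbody 119 [ 657.8 -201.9   64.4] ((661.3160400390625, -204.33152770996094), (50.63517761230469, 21.23770523071289), 53.12579345703125)
tintop 294 [677.8 -45.2  92.6] ((678.193115234375, -45.08152770996094), (60.1339225769043, 63.538822174072266), 12.57229232788086)
cuprim 96 [ 609.6 -121.6   52.2] ((606.694580078125, -120.71278381347656), (73.23282623291016, 73.50902557373047), 3.267224073410034)
```

Call:
jog_arm(plan=[0,0,0.05,0,0,0,0,0,0.1,0,0,0,0.02,-0.045,0.1,0,0,3,0.04,-0.09,0.1,0,0,6,0.065,-0.13,0.1,0,0,9,0.09,-0.17,0.1,0,0,12,0.11,-0.215,0.1,0,0,15,0.13,-0.26,0.1,0,0,15,0.15,-0.3,0.1,0,0,15,0.175,-0.34,0.1,0,0,15,0.2,-0.38,0.1,0,0,15,0.22,-0.42,0.1,0,0,15,0.245,-0.46,0.1,0,0,15,0.27,-0.5,0.1,0,0,15,0.29,-0.54,0.1,0,0,15,0.31,-0.58,0.1,0,0,15,0.33,-0.61,0.1,0,0,15,0.338,-0.626,0.1,0,0,15,0.338,-0.626,0.1,0,0,15,0.338,-0.626,0.1,0,0,15])

```text
clock: 2.1
eef_pos: [531.9, -111.1, 305.1]
eef_rot: [3.141, -0.001, 3.042]
wrist_force: [-0.7, -0.2, 0.1]
finger_gap: 94.0
finger_force: 0.0
```

Run:
```python
from h import *
im,d,k=shot('wrist','w1.png'); print(k); s=manip.read_state(); print(s['eef_pos'],s['eef_rot'],s['joints'])
W=cloud(d,k); np.save('W_wrist',W); A=W.reshape(-1,3)
def rect(P,n): print(n,len(P),P.mean(0).round(1) if len(P) else 0,cv2.minAreaRect(P[:,:2].astype(np.float32)) if len(P)>5 else 0)
b=A[(A[:,2]>118)&(A[:,2]<130)]; rect(b,'bar'); 
c=A[(A[:,2]>50)&(A[:,2]<62)]; rect(c,'rim')
for f in('S','T'):
    A=np.load('W_scene.npy' if f=='S' else 'W_top.npy').reshape(-1,3)
    m=(abs(A[:,0]-474)<100)&(abs(A[:,1]-235)<75)&(A[:,2]>6)&(A[:,2]<11)
    # robust plate: erode noise by percentile over angle
    P=A[m]; rect(P,'plate'+f);
```

```text
{'fx': 271.0848692906168, 'fy': 271.0848692906168, 'cx': 253.0908181918469, 'cy': 195.51995344830254, 'origin': array([ 450.96738066, -102.50169595,  485.29827754]), 'attitude': array([2.86371063e+00, 1.94283940e-04, 1.47217738e+00])}
[ 531.84969079 -110.70705231  305.37598332] [ 3.14139721e+00 -2.92595512e-04  3.04298695e+00] [-2.72718471e-01  2.29562742e-01  1.38010698e+00  1.41907332e-04
  1.53224496e+00 -1.74491456e+00]
bar 912 [534.  -81.8 125. ] ((519.7530517578125, -17.522186279296875), (156.4563751220703, 490.6916198730469), 22.927474975585938)
rim 4348 [ 632.9 -353.7   58.2] ((702.281982421875, -134.77679443359375), (442.6549377441406, 788.7442016601562), 8.515278816223145)
plateS 446 [479.  233.9   8.6] ((474.2734375, 234.79190063476562), (147.15318298339844, 198.84457397460938), 88.81279754638672)
plateT 927 [466.5 239.9   8.3] ((482.0029296875, 235.16978454589844), (135.66917419433594, 166.82586669921875), 85.20783233642578)
```

View pics/w1.png

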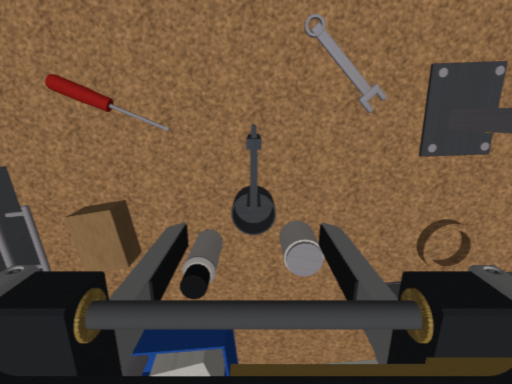

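The wrist view shows the bar running from (254,140) to (254,190), the cup at (254,210), the can at (200,265), the tin at (302,250) and the foot plate at (465,110). The bracket is aligned with the tool.

Run:
```python
from h import *
W=np.load('W_wrist.npy');A=W[110:240,220:290].reshape(-1,3)
b=A[(A[:,2]>119)&(A[:,2]<130)]; print(len(b),np.nanpercentile(b[:,2],[10,50,90]),cv2.minAreaRect(b[:,:2].astype(np.float32)))
for x in range(460,590,10):
    r=b[abs(b[:,0]-x)<5]
    if len(r): print(x,len(r),r[:,1].min().round(1),np.median(r[:,1]).round(1),r[:,1].max().round(1))
# plate from wrist
im=np.load('last_wrist.npz')['im']
A=W[40:180,400:512].reshape(-1,3); p=A[(A[:,2]>4)&(A[:,2]<13)&(A[:,1]<320)]
m=im[40:180,400:512].mean(-1); mask=((m<75)).astype(np.uint8)
for n,(u,v) in dict(s1=(443,72),s2=(500,71),s3=(433,147),s4=(485,147)).items(): print(n,W[v,u].round(1))
# plate corners by dark mask on top + scene images, project to z=8
for nm,(c0,c1,r0,r1) in dict(top=(155,210,180,245),scene=(240,305,150,195)).items():
    im=np.load(f'last_{nm}.npz')['im']; V=np.load(f'W_{nm}.npy')
    s=im[r0:r1,c0:c1].astype(int); mk=(s.max(-1)-s.min(-1)<25)&(s.mean(-1)<110)
    P=V[r0:r1,c0:c1][mk]; P=P[(P[:,2]>4)&(P[:,2]<13)]
    P=P[np.isfinite(P).all(1)]
    print(nm,len(P),cv2.minAreaRect(P[:,:2].astype(np.float32)), P[:,2].mean())
    Q=V[r0:r1,c0:c1].reshape(-1,3);Q=Q[(Q[:,2]>20)&(Q[:,2]<220)]
    print(' col',cv2.minAreaRect(Q[:,:2].astype(np.float32)))
    if nm=='scene' or 1:
        for a in range(0,12,1): pass
```

```text
692 [124.87067175 125.84871394 126.81297802] ((525.282470703125, -109.017822265625), (18.52993392944336, 98.82274627685547), 83.98946380615234)
480 106 -113.9 -105.0 -94.9
490 94 -114.4 -105.4 -95.6
500 59 -111.9 -106.5 -101.8
510 60 -113.0 -108.3 -102.8
520 61 -114.1 -108.5 -103.7
530 56 -115.0 -109.8 -104.7
540 57 -116.1 -111.2 -105.6
550 56 -117.2 -111.7 -106.5
560 56 -118.1 -112.7 -107.5
570 87 -123.2 -113.5 -104.5
s1 [410.2 206.6  14.1]
s2 [417.6 297.7  13.4]
s3 [529.1 201.8  12.2]
s4 [537.7 289.8  13.7]
top 1025 ((473.8839111328125, 245.55894470214844), (115.7352523803711, 145.63780212402344), 86.30986022949219) 8.186428231888007
 col ((488.68017578125, 242.9824981689453), (40.57830047607422, 32.47639083862305), 86.69506072998047)
scene 541 ((476.2749328613281, 256.80096435546875), (299.48681640625, 149.2187957763672), 89.42079162597656) 9.625695664277396
 col ((471.955322265625, 240.74903869628906), (100.27057647705078, 127.66081237792969), 81.92996978759766)
```

Call:
jog_arm(plan=[-0.001,0.001,-0.05,0,0,0,-0.001,0.001,-0.1,0,0,0,-0.001,0.001,-0.14,0,0,0,-0.001,0.001,-0.17,0,0,0,-0.001,0.001,-0.19,0,0,0,-0.001,0.001,-0.205,0,0,0,-0.001,0.001,-0.21,0,0,0,-0.001,0.001,-0.21,0,0,0,-0.001,0.001,-0.21,0,0,0])

```text
clock: 3.05
eef_pos: [531.5, -110.1, 96.5]
eef_rot: [-3.141, 0.001, 3.043]
wrist_force: [-0.0, 0.4, 1.0]
finger_gap: 94.2
finger_force: 0.0
```

Call:
jog_arm(plan=[0,0,0,0,0,0,0,0,0,0,0,0,0,0,0,0,0,0,0,0,0,0,0,0,0,0,0,0,0,0,0,0,0,0,0,0,0,0,0,0,0,0,0,0,0,0,0,0,0,0,0,0,0,0,0,0,0,0,0,0], claw=0.0, force=60)

```text
clock: 4.05
eef_pos: [531.1, -110.4, 95.4]
eef_rot: [3.142, -0.0, 3.043]
wrist_force: [-0.3, -1.0, -0.1]
finger_gap: 17.5
finger_force: 0.0
```

Call:
jog_arm(plan=[0,0,0,0,0,0,0,0,0,0,0,0,0,0,0,0,0,0,0,0,0,0,0,0,0,0,0,0,0,0,0,0,0.02,0,0,0,0,0,0.04,0,0,0,0,0,0.04,0,0,0])

```text
clock: 4.85
eef_pos: [532.2, -110.7, 137.5]
eef_rot: [-3.141, 0.004, 3.043]
wrist_force: [0.1, -0.3, -1.9]
finger_gap: 9.3
finger_force: 60.0
```

Call:
jog_arm(plan=[0,0,0.03,0,0,0,0,0,0.07,0,0,0,0,0,0.11,0,0,0,0.005,0.02,0.11,0,0,0.5,0.015,0.055,0.11,0,0,1,0.024,0.095,0.11,0,0,2,0.032,0.135,0.11,0,0,2,0.04,0.175,0.11,0,0,2,0.05,0.215,0.11,0,0,2,0.058,0.255,0.11,0,0,2,0.066,0.295,0.11,0,0,2,0.073,0.325,0.1,0,0,2,0.078,0.34,0.08,0,0,2,0.078,0.347,0.06,0,0,2,0.078,0.347,0.047,0,0,2,0.078,0.347,0.043,0,0,2,0.078,0.347,0.043,0,0,2,0.078,0.347,0.043,0,0,2])

```text
clock: 6.65
eef_pos: [609.6, 236.1, 179.5]
eef_rot: [3.141, 0.001, 3.077]
wrist_force: [0.3, -0.6, -1.0]
finger_gap: 9.6
finger_force: 60.0
```

Run:
```python
from h import *
im,d,k=shot('wrist','w2.png'); s=manip.read_state(); print(s['eef_pos'],s['eef_rot'],k['origin'])
np.save('W_wrist',cloud(d,k)); im,d,k=shot('scene','s2.png'); np.save('W_scene',cloud(d,k)); im,d,k=shot('top'); np.save('W_top',cloud(d,k))
```

```text
[609.61098227 236.20371512 179.6357346 ] [3.14098131e+00 1.61941077e-03 3.07685883e+00] [528.01949979 241.98599929 359.5387717 ]
```

View pics/w2.png

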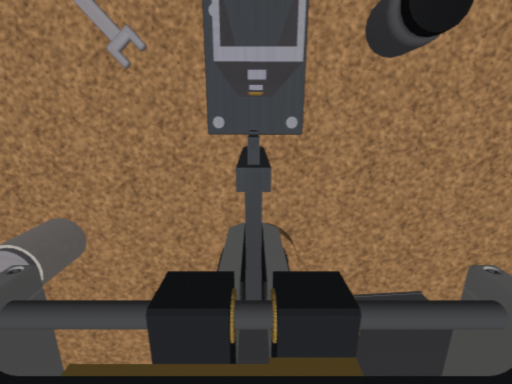

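View pics/s2.png

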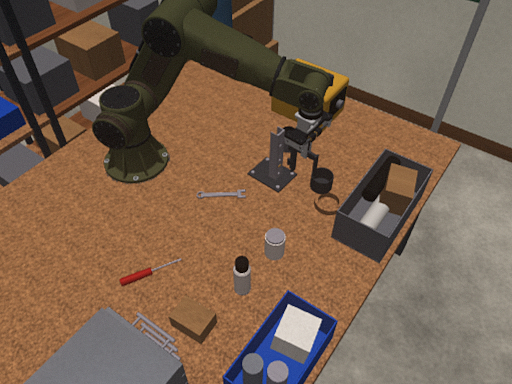

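The wrist view shows the slotted face with its light slots near (257,75) and (256,88), the column top edge at row 60 (cols 214–304), and the claw tip at (253,132). The scene view shows the bracket held level in front of the upright.

Run:
```python
from h import *
W=np.load('W_wrist.npy')
def fit(P,n):
    P=P[np.isfinite(P).all(1)]
    print(n,len(P),np.percentile(P,[1,50,99],axis=0).round(1).tolist(),cv2.minAreaRect(P[:,:2].astype(np.float32)))
C=W[0:130,195:320].reshape(-1,3)
t=C[(C[:,2]>219)&(C[:,2]<230)]; fit(t,'coltop')
f=C[(C[:,2]>30)&(C[:,2]<215)&(C[:,0]>480)]; f=f[np.isfinite(f).all(1)]; fit(f,'face')
fit(W[45:60,225:295].reshape(-1,3),'toprows')
A=np.c_[f[:,1],f[:,2],np.ones(len(f))]; 
m=np.ones(len(f),bool)
for _ in range(6):
    s=np.linalg.lstsq(A[m],f[m,0],rcond=None)[0]; r=f[:,0]-A@s; m=abs(r)<3
print('plane x=ay+bz+c',s,m.sum(),'x at y243 z165',s@[243,165,1],'yaw off deg',np.degrees(s[0]))
for z in(60,100,140,180,210):
    q=f[m&(abs(f[:,2]-z)<8)]; 
    if len(q): print(z,len(q),q.min(0).round(1),q.max(0).round(1))
B=W[125:260,225:285].reshape(-1,3)
b=B[(B[:,2]>199)&(B[:,2]<214)]; fit(b,'barTop')
for x in range(550,625,10):
    q=b[abs(b[:,0]-x)<5]
    if len(q): print(x,len(q),q.min(0).round(1),q.max(0).round(1))
c=W[128:150,240:268].reshape(-1,3); c=c[(c[:,2]>150)]; fit(c,'claw')
# slot columns: brightness in rows
im=np.load('last_wrist.npz')['im'].mean(-1)
for v in(70,74,78,86,89,94): print(v,im[v,243:273].astype(int).tolist())
for v in(132,138): print(v,im[v,240:268].astype(int).tolist())
for v in (54,): print(v,[int(x) for x in im[v,205:312:2]])
```

```text
coltop 2420 [[479.8, 226.6, 219.4], [499.5, 246.1, 225.8], [504.9, 266.7, 227.6]] ((491.2142639160156, 246.80233764648438), (40.23341751098633, 25.878189086914062), 86.28298950195312)
face 2158 [[480.5, 226.5, 43.7], [503.0, 247.6, 175.1], [505.3, 265.4, 214.4]] ((493.3585510253906, 245.95263671875), (26.630924224853516, 39.979530334472656), 0.016239851713180542)
toprows 1048 [[446.8, 230.7, 8.5], [500.2, 246.8, 225.9], [503.8, 268.5, 227.6]] ((475.33392333984375, 249.24069213867188), (47.51546859741211, 56.344940185546875), 86.15446472167969)
plane x=ay+bz+c [6.53102513e-02 4.17923210e-04 4.87458052e+02] 1635 x at y243 z165 503.3974002271447 yaw off deg 3.742001759953232
60 23 [502.2 226.7  56.3] [504.9 265.3  67.9]
100 96 [500.4 226.2  92.5] [505.  265.7 108. ]
140 111 [502.3 226.5 132.1] [505.  265.6 145.4]
180 185 [501.2 226.2 174.3] [505.2 265.7 187.9]
210 327 [502.4 226.1 202. ] [505.2 265.7 215. ]
barTop 2829 [[540.1, 222.5, 199.2], [573.2, 239.3, 209.7], [610.7, 252.9, 213.1]] ((576.2379150390625, 242.92579650878906), (33.59535598754883, 73.39199829101562), 77.39344787597656)
[... 1154 characters left out ...]
9, 138, 136, 135, 114, 70, 59, 60, 61, 60, 59, 59, 59, 60, 60]
94 [59, 60, 60, 60, 58, 61, 73, 79, 80, 81, 82, 81, 82, 81, 81, 81, 81, 80, 74, 66, 60, 60, 60, 60, 60, 60, 60, 61, 60, 61]
132 [67, 66, 66, 65, 65, 66, 67, 65, 65, 67, 67, 66, 67, 66, 67, 66, 67, 66, 65, 64, 65, 67, 67, 67, 67, 66, 66, 66]
138 [108, 112, 113, 111, 114, 113, 107, 92, 71, 68, 68, 68, 68, 69, 68, 68, 68, 68, 71, 90, 109, 114, 114, 110, 104, 99, 97, 99]
54 [65, 66, 67, 66, 110, 141, 144, 145, 145, 143, 145, 144, 143, 144, 145, 144, 144, 146, 146, 143, 142, 144, 146, 145, 144, 143, 141, 142, 144, 145, 143, 141, 142, 142, 141, 143, 145, 145, 143, 144, 144, 144, 144, 145, 144, 143, 145, 145, 142, 105, 71, 112, 109, 98]
```

Run:
```python
from h import *
from scipy.spatial.transform import Rotation as R
k=get_calibration('wrist'); A=R.from_euler('xyz',k['attitude']).as_matrix(); o=np.array(k['origin'])
n=np.array([1,-0.0653,-0.000418]);c=487.458
def hit(u,v):
    r=A@[(u-k['cx'])/k['fx'],(v-k['cy'])/k['fy'],1]; return o+r*(c-n@o)/(n@r)
for v,a,b in((70,246.9,266),(74,246.9,266),(78,246.9,265.6),(86,248.6,262.4),(89,248.7,262.4),(94,249.2,261.5)): p,q=hit(a,v),hit(b,v); print(v,p.round(1),q.round(1),((p+q)/2).round(1))
```

```text
70 [503.2 240.5 201.1] [503.9 250.7 201.2] [503.6 245.6 201.1]
74 [503.2 240.2 187.1] [503.9 251.3 187.3] [503.6 245.7 187.2]
78 [503.2 239.8 170.4] [504.  251.8 170.5] [503.6 245.8 170.4]
86 [503.2 240.2 124. ] [503.9 251.3 124.2] [503.6 245.7 124.1]
89 [503.2 239.9  99.9] [504.  252.1 100.1] [503.6 246.  100. ]
94 [503.1 239.6  45.9] [504.  252.9  46.2] [503.6 246.2  46.1]
```

Call:
jog_arm(plan=[0,0.002,-0.001,0,0,0,-0.008,0.0025,-0.001,0,0,0,-0.016,0.003,-0.001,0,0,0,-0.024,0.0035,-0.001,0,0,0,-0.03,0.0039,-0.001,0,0,0,-0.036,0.0043,-0.001,0,0,0,-0.041,0.0046,-0.001,0,0,0,-0.045,0.0049,-0.001,0,0,0,-0.048,0.005,-0.001,0,0,0,-0.05,0.0052,-0.001,0,0,0,-0.05,0.0052,-0.001,0,0,0,-0.05,0.0052,-0.001,0,0,0])

```text
clock: 8.0
eef_pos: [559.3, 241.8, 177.4]
eef_rot: [3.142, 0.0, 3.077]
wrist_force: [-1.3, -1.2, -2.8]
finger_gap: 9.4
finger_force: 60.0
```

Run:
```python
from h import *
im,d,k=shot('wrist','w3.png'); s=manip.read_state(); print(s['eef_pos'],s['eef_rot'],s['wrist_force'])
cv2.imwrite('pics/w3c.png',cv2.resize(im[20:200,170:340,::-1],None,fx=3.3,fy=3.3))
```

```text
[559.26975617 241.731053   177.38776735] [-3.14152457e+00 -1.49862788e-05  3.07744742e+00] [ 0.44808737  0.96944145 -2.91843534]
```

View pics/w3c.png

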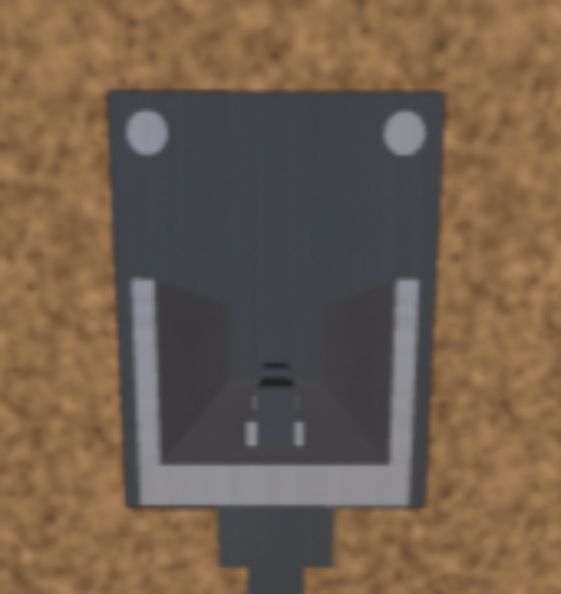

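The crop shows the upper claw through the slot, centred with equal gaps at (251,433) and (299,433), and the lower claw in behind it. Next I close the remaining 1 mm and press down.

Call:
jog_arm(plan=[-0.0005,0,0,0,0,0,-0.0012,0,0,0,0,0,-0.0012,0,-0.003,0,0,0,-0.0012,0,-0.006,0,0,0,-0.0012,0,-0.009,0,0,0,-0.0012,0,-0.009,0,0,0])

```text
clock: 8.65
eef_pos: [558.6, 241.7, 168.5]
eef_rot: [3.141, 0.002, 3.077]
wrist_force: [6.6, 0.3, -2.0]
finger_gap: 9.9
finger_force: 60.0
```

Call:
jog_arm(plan=[0,0,-0.002,0,0,0,0,0,-0.004,0,0,0,0,0,-0.006,0,0,0,0,0,-0.008,0,0,0,0,0,-0.01,0,0,0,0,0,-0.011,0,0,0,0,0,-0.012,0,0,0,0,0,-0.012,0,0,0,0,0,-0.012,0,0,0])

```text
clock: 9.55
eef_pos: [558.7, 241.7, 156.3]
eef_rot: [3.141, 0.002, 3.077]
wrist_force: [7.6, -0.8, -4.5]
finger_gap: 9.4
finger_force: 60.0
```

Call:
jog_arm(plan=[0,0,-0.001,0,0,0,0,0,-0.002,0,0,0,0,0,-0.003,0,0,0,0,0,-0.003,0,0,0,0,0,-0.003,0,0,0])

```text
clock: 10.05
eef_pos: [559.2, 241.9, 155.4]
eef_rot: [3.14, 0.004, 3.077]
wrist_force: [3.5, -1.2, 11.8]
finger_gap: 9.6
finger_force: 60.0
```

Run:
```python
from h import *
im,d,k=shot('wrist','w4.png'); s=manip.read_state(); print(s['eef_pos'],s['wrist_force'],s['moment'])
W=cloud(d,k)
B=W[150:260,225:285].reshape(-1,3); b=B[(B[:,2]>150)&(B[:,2]<215)]
for x in range(500,570,8):
    q=b[abs(b[:,0]-x)<4]
    if len(q)>10: print(x,len(q),np.median(q,0).round(1),np.percentile(q[:,2],[10,90]).round(1))
C=W[0:190,195:320].reshape(-1,3); t=C[(C[:,2]>219)&(C[:,2]<230)]; print(np.median(t,0))
```

```text
[559.17220264 241.9203652  155.36933571] [ 4.30340232 -1.1850203  11.06628283] [-0.20528905 -0.58298712  0.04024148]
500 919 [498.2 247.1 182.7] [165.1 211.1]
516 335 [516.2 245.2 185.9] [185.1 186.6]
524 235 [523.9 244.8 185.8] [185.  186.7]
532 217 [531.9 244.3 185.8] [185.2 186.6]
540 208 [539.9 243.9 185.9] [185.1 186.6]
548 1576 [548.9 244.1 186.7] [168.6 204.5]
556 200 [556.  243.  185.8] [185.2 186.6]
564 31 [560.7 243.6 185.8] [185.1 186.5]
[497.64398157 246.37751752 225.73489325]
```

Call:
jog_arm(plan=[0,0,-0.001,0,0,0,0,0,-0.002,0,0,0,0,0,-0.002,0,0,0,0,0,-0.002,0,0,0])

```text
clock: 10.5
eef_pos: [559.8, 242.1, 154.9]
eef_rot: [3.139, 0.006, 3.077]
wrist_force: [3.2, -1.5, 21.7]
finger_gap: 9.3
finger_force: 60.0
```

Call:
jog_arm(plan=[0,0,0.003,0,0,0,0,0,0.003,0,0,0,0,0,0.003,0,0,0,0,0,0.003,0,0,0,0,0,0.003,0,0,0,0,0,0.003,0,0,0,0,0,0.003,0,0,0,0,0,0.003,0,0,0], claw=0.05)

```text
clock: 11.3
eef_pos: [558.0, 241.8, 154.4]
eef_rot: [-3.142, -0.0, 3.078]
wrist_force: [0.0, 0.8, 0.7]
finger_gap: 50.3
finger_force: 0.0
```

Run:
```python
from h import *
im,d,k=shot('wrist','w4.png'); s=manip.read_state(); print(s['eef_pos'],s['joints'])
W=cloud(d,k)
B=W[150:260,225:285].reshape(-1,3); b=B[(B[:,2]>182)&(B[:,2]<205)]
for x in range(516,570,8):
    q=b[abs(b[:,0]-x)<4]
    if len(q)>10: print(x,len(q),np.median(q,0).round(1))
C=W[0:190,195:320].reshape(-1,3); t=C[(C[:,2]>219)&(C[:,2]<230)]; print(np.median(t,0))
im,d,k=shot('top','t4.png');T=cloud(d,k).reshape(-1,3)
def sel(c,r,a,z):return T[(np.hypot(T[:,0]-c[0],T[:,1]-c[1])<r)&(T[:,2]>a)&(T[:,2]<z)]
print(cv2.minAreaRect(sel((672,-213),60,142,160)[:,:2].astype(np.float32)))
```

```text
[557.96516625 241.77495681 154.44331283] [ 3.48666879e-01  4.71540814e-01  1.40578763e+00  3.84759767e-06
  1.26427215e+00 -1.15803311e+00]
516 322 [516.5 245.4 185.9]
524 226 [523.8 245.1 185.8]
532 223 [532.1 244.6 185.8]
540 207 [539.9 244.1 185.9]
548 204 [547.9 243.6 185.8]
556 198 [555.7 243.3 185.8]
[497.67741579 245.96195796 225.76135769]
((672.167236328125, -213.61489868164062), (36.59648895263672, 37.31821060180664), 0.8344094753265381)
```

The bracket is home: the bar top sits 39.9 mm below the column top (40 expected) and stayed there after release. Now the can.

Call:
jog_arm(plan=[0,0,0.03,0,0,0,0,0,0.07,0,0,0,0,0,0.1,0,0,0,0.005,-0.02,0.1,0,0,0,0.015,-0.06,0.1,0,0,0,0.025,-0.105,0.1,0,0,0,0.037,-0.15,0.1,0,0,0,0.05,-0.195,0.1,0,0,0,0.06,-0.24,0.1,0,0,0,0.07,-0.285,0.1,0,0,0,0.082,-0.33,0.1,0,0,0,0.094,-0.375,0.1,0,0,0,0.104,-0.415,0.1,0,0,0,0.112,-0.443,0.1,0,0,0,0.1145,-0.455,0.1,0,0,0,0.1145,-0.455,0.1,0,0,0,0.1145,-0.455,0.1,0,0,0,0.1145,-0.455,0.1,0,0,0], claw=0.05)

```text
clock: 13.2
eef_pos: [672.5, -211.6, 254.9]
eef_rot: [3.142, 0.0, 3.079]
wrist_force: [-0.2, 0.1, 0.1]
finger_gap: 50.0
finger_force: 0.0
```

Call:
jog_arm(plan=[0,0,0,0,0,0,0,0,0,0,0,0,0,0,0,0,0,0,0,0,0,0,0,0,0,0,0,0,0,0,0,0,0,0,0,0], claw=0.094)

```text
clock: 13.8
eef_pos: [672.4, -213.3, 254.4]
eef_rot: [-3.142, -0.0, 3.077]
wrist_force: [0.5, -0.3, 0.4]
finger_gap: 93.0
finger_force: 0.0
```

Run:
```python
from h import *
im,d,k=shot('wrist','w5.png'); s=manip.read_state(); print(s['eef_pos'],s['eef_rot'],s['finger_gap'],s['joints'])
W=cloud(d,k).reshape(-1,3)
m=(np.hypot(W[:,0]-672,W[:,1]+213)<60)&(W[:,2]>145)&(W[:,2]<157); P=W[m]
print(len(P),P.mean(0) if len(P) else 0,cv2.minAreaRect(P[:,:2].astype(np.float32)) if len(P)>5 else 0)
```

```text
[ 672.44637201 -213.25225991  254.39278452] [ 3.14157778e+00 -7.31644283e-05  3.07741564e+00] 93.37839794413098 [-3.58998811e-01  6.49199161e-01  9.06359023e-01 -7.03144589e-06
  1.58610880e+00 -1.86561823e+00]
996 [ 671.46265704 -210.46486865  150.67267829] ((672.4511108398438, -210.08457946777344), (38.34574508666992, 39.20054244995117), 86.20285034179688)
```

View pics/w5.png

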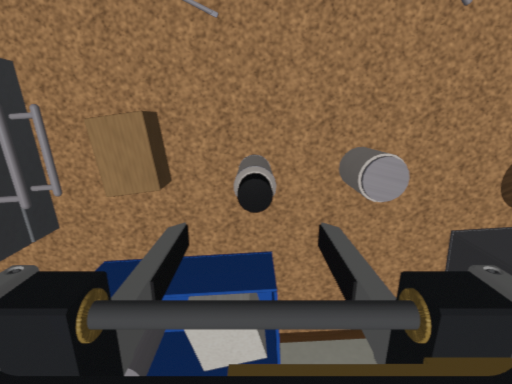

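The can stands upright at (255,190), between carton (130,155) and tin (378,175), centred between the fingers.

Call:
jog_arm(plan=[0,0.0015,-0.02,0,0,0,0,0.0015,-0.05,0,0,0,0,0.0015,-0.08,0,0,0,0,0.0015,-0.11,0,0,0,0,0.0015,-0.14,0,0,0,0,0.0015,-0.165,0,0,0,0,0.0015,-0.178,0,0,0,0,0.0015,-0.183,0,0,0,0,0.0015,-0.183,0,0,0,0,0.0015,-0.183,0,0,0])

```text
clock: 14.85
eef_pos: [673.0, -211.9, 72.9]
eef_rot: [-3.141, 0.002, 3.077]
wrist_force: [0.3, 0.1, 0.0]
finger_gap: 94.2
finger_force: 0.0
```

Call:
jog_arm(plan=[0,0,0,0,0,0,0,0,0,0,0,0,0,0,0,0,0,0,0,0,0,0,0,0,0,0,0,0,0,0,0,0,0,0,0,0,0,0,0,0,0,0,0,0,0,0,0,0,0,0,0,0,0,0,0,0,0,0,0,0,0,0,0,0,0,0], claw=0.03, force=25)

```text
clock: 15.95
eef_pos: [672.5, -211.7, 71.5]
eef_rot: [3.142, 0.0, 3.078]
wrist_force: [-0.0, 1.2, 1.2]
finger_gap: 51.5
finger_force: 25.0
```

Call:
jog_arm(plan=[0,0,0.015,0,0,0,0,0,0.045,0,0,0,0,0,0.085,0,0,0,0,0,0.125,0,0,0,0,0,0.165,0,0,0,0,0.01,0.19,0,0,0,-0.003,0.035,0.2,0,0,0,-0.006,0.07,0.2,0,0,0,-0.01,0.11,0.2,0,0,0,-0.013,0.15,0.2,0,0,0,-0.017,0.19,0.2,0,0,0,-0.02,0.23,0.2,0,0,0,-0.024,0.27,0.2,0,0,0,-0.028,0.31,0.2,0,0,0,-0.031,0.35,0.2,0,0,0,-0.034,0.39,0.2,0,0,0,-0.036,0.42,0.2,0,0,0,-0.038,0.44,0.2,0,0,0,-0.0385,0.449,0.2,0,0,0,-0.0385,0.449,0.2,0,0,0])

```text
clock: 17.95
eef_pos: [633.9, 237.5, 271.6]
eef_rot: [-3.141, -0.0, 3.078]
wrist_force: [-0.2, -1.6, -2.2]
finger_gap: 51.6
finger_force: 25.0
```

Run:
```python
from h import *
im,d,k=shot('wrist','w6.png'); s=manip.read_state(); print(s['eef_pos'],s['eef_rot'],s['finger_gap'],s['finger_force'])
W=cloud(d,k).reshape(-1,3)
im,d,k=shot('top','t6.png');T=cloud(d,k).reshape(-1,3)
im,d,k=shot('scene');S=cloud(d,k).reshape(-1,3)
for n,A in (('w',W),('t',T),('s',S)):
  for l,a,z in(('rim',108,122),('bar',181,190)):
    P=A[(np.hypot(A[:,0]-633,A[:,1]-238)<(44 if l=='rim' else 100))&(A[:,2]>a)&(A[:,2]<z)]
    if len(P)>5: print(n,l,len(P),P.mean(0).round(1),cv2.minAreaRect(P[:,:2].astype(np.float32)))
```

```text
[634.15035653 236.55460714 271.53229198] [-3.14129251e+00  2.21161870e-05  3.07719627e+00] 51.81806541161655 24.998591555049643
w rim 284 [619.9 239.5 115.3] ((623.0451049804688, 238.64210510253906), (74.20932006835938, 52.48427200317383), 86.60671997070312)
w bar 841 [569.  242.3 185.9] ((568.6576538085938, 242.67733764648438), (18.930160522460938, 69.5284652709961), 86.30001068115234)
t rim 37 [636.5 209.2 114.1] ((636.996337890625, 211.73414611816406), (70.25508880615234, 27.4896297454834), 5.34468412399292)
s rim 113 [636.2 236.9 114. ] ((635.334716796875, 236.71644592285156), (76.16950988769531, 76.82365417480469), 69.636962890625)
s bar 58 [569.8 240.1 186.2] ((569.5133666992188, 240.9435272216797), (18.58207893371582, 69.25094604492188), 83.71265411376953)
```

View pics/w6.png

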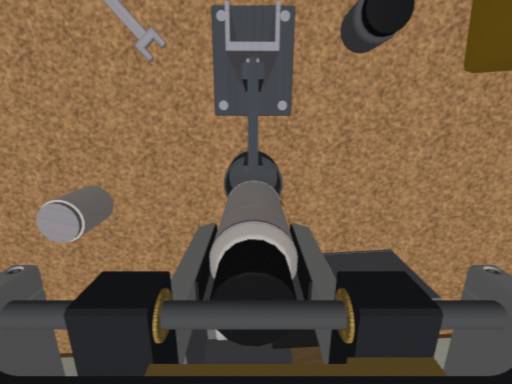

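The can hangs vertically in line with the cup, visible behind it at (253,175), and the offset is within about 1 mm. Lowering it now.

Call:
jog_arm(plan=[0.0005,0.0005,-0.02,0,0,0,0.0005,0.0005,-0.045,0,0,0,0.0005,0.0005,-0.065,0,0,0,0.0005,0.0005,-0.08,0,0,0,0.0005,0.0005,-0.095,0,0,0,0.0005,0.0005,-0.108,0,0,0,0.0005,0.0005,-0.118,0,0,0,0.0005,0.0005,-0.126,0,0,0,0.0005,0.0005,-0.131,0,0,0,0.0005,0.0005,-0.134,0,0,0,0.0005,0.0005,-0.134,0,0,0,0.0005,0.0005,-0.134,0,0,0])

```text
clock: 19.3
eef_pos: [634.6, 237.9, 137.9]
eef_rot: [3.141, 0.001, 3.077]
wrist_force: [-0.3, -0.1, -2.6]
finger_gap: 51.7
finger_force: 25.0
```

Call:
jog_arm(plan=[0,0,-0.0005,0,0,0,0,0,-0.001,0,0,0,0,0,-0.0015,0,0,0,0,0,-0.0015,0,0,0])

```text
clock: 19.7
eef_pos: [634.5, 237.8, 135.9]
eef_rot: [-3.142, 0.0, 3.077]
wrist_force: [0.3, 0.5, -3.5]
finger_gap: 51.6
finger_force: 25.0
```

Call:
jog_arm(plan=[0,0,-0.0007,0,0,0,0,0,-0.0014,0,0,0,0,0,-0.0014,0,0,0,0,0,-0.0014,0,0,0])

```text
clock: 20.1
eef_pos: [634.6, 237.9, 135.1]
eef_rot: [3.141, 0.001, 3.078]
wrist_force: [-0.3, -0.4, 2.2]
finger_gap: 51.2
finger_force: 25.0
```

Contact: the can rests on the floor of the cup. Opening just enough to release it, clear of the strut, then rising.

Call:
jog_arm(plan=[0,0,0,0,0,0,0,0,0,0,0,0,0,0,0,0,0,0,0,0,0,0,0,0,0,0,0,0,0,0,0,0,0,0,0,0,0,0,0,0,0,0,0,0,0,0,0,0], claw=0.085)

```text
clock: 20.9
eef_pos: [634.5, 237.8, 134.5]
eef_rot: [3.142, -0.0, 3.077]
wrist_force: [-0.2, -0.6, 0.2]
finger_gap: 84.9
finger_force: 0.0
```

Call:
jog_arm(plan=[0,0,0.015,0,0,0,0,0,0.04,0,0,0,0,0,0.07,0,0,0,0,0,0.1,0,0,0,0,0,0.13,0,0,0,0,0,0.15,0,0,0,0,0,0.15,0,0,0,0,0,0.15,0,0,0])

```text
clock: 21.7
eef_pos: [634.4, 237.7, 284.6]
eef_rot: [3.142, 0.0, 3.077]
wrist_force: [-0.0, -0.4, -0.3]
finger_gap: 84.9
finger_force: 0.0
```

Run:
```python
from h import *
s=manip.read_state(); print(s['eef_pos'],s['finger_gap'],s['wrist_force'])
im,d,k=shot('wrist','w7.png');W=cloud(d,k).reshape(-1,3)
im,d,k=shot('scene','s7.png');S=cloud(d,k).reshape(-1,3)
cv2.imwrite('pics/s7c.png',cv2.resize(im[80:300,190:400,::-1],None,fx=2.7,fy=2.7))
for n,A in (('w',W),('s',S)):
  for l,a,z,r in(('cap',208,222,40),('bar',181,190,100),('col',219,230,0)):
    c=(633,238) if r else (490,245); P=A[(np.hypot(A[:,0]-c[0],A[:,1]-c[1])<(r or 40))&(A[:,2]>a)&(A[:,2]<z)]
    if len(P)>5: print(n,l,len(P),np.median(P,0).round(1),cv2.minAreaRect(P[:,:2].astype(np.float32)))
```

```text
[634.37151759 237.72785935 284.55669486] 84.85596621848464 [-0.0018758  -0.40532269 -0.28331258]
w cap 1249 [634.3 238.9 214.4] ((635.3495483398438, 238.89089965820312), (38.83747863769531, 38.43423080444336), 39.034732818603516)
w bar 833 [572.7 242.  185.2] ((583.1909790039062, 247.1793975830078), (39.126773834228516, 97.9455795288086), 81.0751724243164)
w col 877 [498.8 246.  225.8] ((487.71282958984375, 247.09933471679688), (40.035587310791016, 32.83289337158203), 85.66499328613281)
s cap 98 [637.2 233.4 215.8] ((635.933837890625, 235.5216522216797), (36.6222038269043, 42.67502975463867), 32.99210739135742)
s bar 100 [590.  237.5 185.8] ((595.1074829101562, 235.07833862304688), (37.8148193359375, 120.53060150146484), 87.07392120361328)
s col 52 [493.8 243.1 224.1] ((487.92559814453125, 246.74856567382812), (43.9367561340332, 36.13188934326172), 80.81680297851562)
```

View pics/s7c.png

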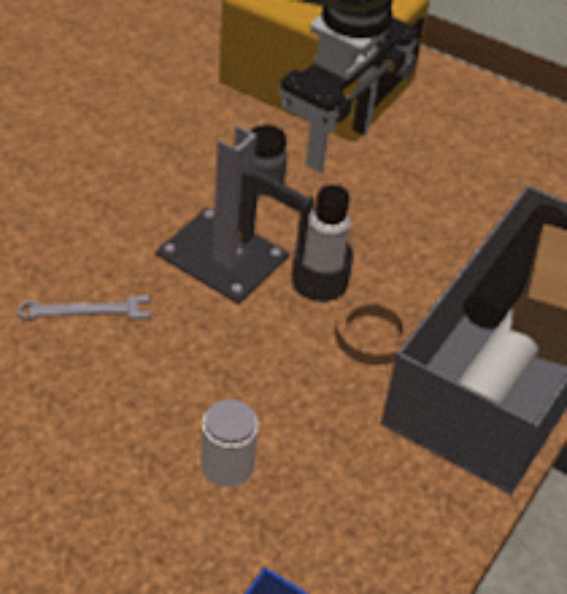

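The crop shows the can standing upright in the cup at (325,245), the bracket hanging on the upright, and the gripper clear above. The cap top measures about 215 mm high, as expected, and is centred on the cup.

```bash
python3 -c "
from cell import manip
print(manip.sign_off())"
```

```text
the job is handed in; nothing more can be done
None
```

The bracket is snapped home in the two upper slots, the spray can stands upright in its cup with the gripper clear, and the job is handed in at about 22 s on the robot clock; the hand-in gave no verdict.

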